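Index the nozzle three rings out on a perforated-disc stand and lock it

TASK

On the grey stand, push the upright tab of the black thumb lever with the fingertips to click the brass nozzle exactly three rings outward on the perforated disc, one click at a time with a short rest in each notch, never going past the third. Move the nozzle only through the thumb lever and push gently, as the lever is light plastic; then press the round black lock cap down fully home and let go. Leave the things lying around where they are.

Things in the scene. Friction and masses are not known exactly. Their poses are not given: they have to be found in the camera images.
- stand: Fixed apparatus, two grey slabs 280 x 275 mm, upper one's top 32 mm above the table. Origin: on the table under the vertical pivot of lever and nozzle arm (steel hub, 26 mm diameter, top 69 mm up). x points from the thumb lever to the disc, y left of that, z up. Level perforated disc: 172 mm diameter, top 38 mm up, centre at x 100, y -55 mm, seven rings of holes.
- detent_block (a point): Centre of the top of a dark steel block (30 x 22 mm, 62 mm high above the table) at stand x 0, y 102 mm. It holds the spring detent and a flat bridge 26 mm wide, top 68 mm up, that reaches from it inward to y 28 mm over the notched quadrant.
- thumb_lever: Black plastic lever on the vertical pivot (origin = stand's origin; x axis points away from its tab), reaching 74 mm towards the stand's -x; flat arm's top 62 mm above the table. Stays where left. Pushed anticlockwise (seen from above; tab towards stand -y) it drives the nozzle arm outward through a dog pin; pulled back it does not take the arm along. Breaks above 15 N.
- tab (a point): Top centre of the lever's upright black tab, 65 mm from the pivot: 6 mm thick along the push, 18 mm wide, 32 mm clear above the lever arm, top 94 mm up. Starts on the stand's +y side. First an unknown free travel (8 to 32 mm, under 1 N); then each click takes 5.1 mm: push along the arc rises to about 6 N (more if the finger rubs across the tab), drops to nearly nothing as the arm jumps into the next notch, and rises again some 2 to 3 mm on.
- index_arm: Steel nozzle arm with a notched quadrant on the same pivot (origin = stand's origin, x axis along the arm to the nozzle). Spring detent, seven notches 4.5 degrees apart; starts in the first, second or third and must finish three notches on, anticlockwise seen from above. Not to be touched: moved by the thumb lever alone.
- nozzle (a point): Top of the brass nozzle (16 mm diameter, top 78 mm above the table) at the end of the nozzle arm, 100 mm from the pivot. One click moves it 7.8 mm, one ring outward from the disc's centre, towards the stand's +y.
- lock: Push-down lock: steel stem with a round black cap, 26 mm diameter, 10 mm thick, above the bridge at stand x 0, y 45 mm. Origin = stand's origin when up. Starts up, goes down 6 mm against about 5 N of friction to a hard stop, stays where left. Not to be loaded above 22 N.
- lock_top (a point): Centre of the top of the lock cap, 88 mm above the table when up, 82 mm when home.
- notebook: Bystander: closed notebook 150 x 210 x 12 mm, origin under its centre. Leave alone.
- spare_disc: Bystander: cream disc 120 mm in diameter, 5 mm thick, origin under its centre. Leave alone.
- black_clamp: Bystander: black block-shaped clamp 34 x 85 x 45 mm, origin under its centre. Leave alone.
- screwdriver: Bystander: screwdriver lying flat. Leave alone.

How it is judged (in metres and radians):
On the way, in this order (a step that is already met when the one before it is completed fails the run):
1. the nozzle rests one click on (distance of nozzle from where it was at the start of the episode between 0.0053 and 0.0103 m), for 0.3 s.
2. the nozzle rests two clicks on (distance of nozzle from where it was at the start of the episode between 0.0132 and 0.0182 m), for 0.3 s.
3. the nozzle rests three clicks on (distance of nozzle from where it was at the start of the episode between 0.021 and 0.026 m), for 0.3 s.
4. the lock cap is pressed home (z of lock_top in the frame of stand below 0.0835 m), for 0.1 s.
At the end, for the whole second after the job is handed in: The nozzle sits three clicks (23.5 mm, within 2.5 mm) outward from where it started, and the lock cap is down to within 1.5 mm of its stop (all of step 3 and z of lock_top in the frame of stand below 0.0835 m); the robot touches nothing.
It fails at once if the nozzle went on past the third notch (distance of nozzle from where it was at the start of the episode above 0.0285 m).
It fails at once if the thumb lever was pushed with more than 15 N (contact force between the fingers and thumb_lever above 15 N).
It fails at once if the lock was pressed with more than 22 N (contact force between the fingers and lock above 22 N).
It fails at once if the fingers pushed the nozzle arm itself (contact force between the fingers and index_arm above 1.5 N).
It fails at once if a bystander was moved by more than 20 mm (distance of any of notebook, spare_disc, black_clamp, screwdriver from where it was at the start of the episode above 0.02 m).
It also fails if it takes over 72 s, if anything falls off the work surface, if the arm or the gripper's body presses on something with over 40 N, if the wrist force passes 120 N, or if a joint passes its speed limit or range.

ROBOT

A 6-joint arm with a two-finger parallel gripper is mounted at the origin on the work surface. World frame = base frame: x ahead of the robot, y to its left, z up, the work surface at z = 0. Lengths are in mm, angles in rad, forces in N, time in s.
With the tool pointing down it reaches from about 300 to 825 mm from the base axis. Payload 5.4 kg.
Tool frame: the origin (TCP) lies midway between the tips of the shut fingers; the grasp point (between the pads) lies behind it (ctrl.grip_depth is the z of the grasp point in the tool frame, in mm); z points along the fingers, y is the direction in which the jaws open and shut (so a half turn about z gives the same grasp; the last joint's range is limited). The gripper opens to 92 mm and grips with 3 to 60 N. Pads are 20 mm wide; open, the fingers measure 128 mm over their backs; the gripper's body (75 mm by 189 mm) begins 69 mm behind the grasp point.
Start: joints at [-1.478, 0.158, 1.597, -0, 1.386, -0.21], TCP at [171.438, -548.831, 214.601] pointing down, gripper open.
Joint ranges: [-2.91, 2.91], [-0.94, 2.29], [0.18, 2.7], [-1.29, 4.43], [0.17, 2.64], [-3, 3]. Speed limits (rad/s): [2.57, 2.57, 3.14, 3.14, 3.14, 3.14].

INTERFACE

Orientations are given as a unit quaternion [x, y, z, w].
In Python, from workcell import ctrl gives the robot as it stands.
- The arm moves only by the tool servo_tool, never from a script. Its arguments are lists of equal length, an entry for each row: "travel": the shift along the world's x, y, z in m, a list of three; "yaw": the turn about the world's z in degrees; "jaw": the opening in per cent of the stroke, from 0 (shut) to 100 (fully open). In form: {"travel": [[tx, ty, tz], ...], "yaw": [yaw, ...], "jaw": [jaw, ...]}. A call has 1 to 20 rows; each row shifts and turns the commanded pose from where the row before left it; what a row does not reach is not made up. A row lasts 1/10 s, in which the tool goes at most 50 mm and 8.59 degrees, less where a joint would pass 70% of its speed; a pose out of reach is approached as far as the arm can. A call with a gripper value outside its range is refused whole. The fingers move at their own pace and stop on an object; "squeeze" is the grip in N (left out, the last holds). Time passes only in rows, so rows that do not move let the fingers close. It gives the time, the measured TCP pose, the force and the opening at its end, in the units of the state.
- ctrl.get_obs(): the state, without advancing time (a new reading comes with each control period).
- ctrl.snapshot(name): name is "side" or "top"; returns the picture (420x560x3 uint8, blue, green, red); there is no depth.
- ctrl.camera_params(name): a dict with "mtx" (3x3 intrinsics, pixels), "R" (3x3) and "t" (3): a world point X has camera coordinates R X + t. Camera axes: x right, y down, z forward; pixel columns grow to the right and rows downward; lengths in mm; the calibration is good to about 2 mm. A picture is of the moment at which its call begins. camera_params takes no time and is no camera call.
- ctrl.finish_job(): hands the job in, once; it reports no verdict.
The state is a dict: "time_s": time; "qpos": joint angles; "joint_velocities": joint speeds; "joint_efforts": joint torques, N m; "tcp_pos": TCP position; "orientation": TCP orientation; "contact_force": force on the tool from outside, world axes, zero at the start; "moment": the same for the moment, N m; "gripper_width": finger opening in mm.
Only numpy, scipy, OpenCV 4.12 (cv2) and the standard library are available. Lean on these libraries where they do the work, as an engineer would, in place of code of your own. Each camera call takes 0.05 s, during which the arm holds its last target.

## Working session

There is one attempt and no reset: what is moved stays moved. The work goes in short steps, Python scripts to look and compute and a tool call to move; the robot and the scene stay as the last step left them, time stands still between calls to the robot, and variables do not carry over. Pictures are saved under pics/ and viewed, and the job is handed in when it is done.

Besides the shell and the picture viewer there is one more tool, called after "Emit:" as a command line: name --pt "numbers of a row" for each row, then --argument value for the rest. servo_tool: Moves the arm, as the interface text tells. Its arguments: {"type":"object","properties":{"travel":{"type":"array"},"yaw":{"type":"array"},"jaw":{"type":"array"},"squeeze":{"type":"number"}},"required":["travel","yaw","jaw"]}

```bash
mkdir -p pics
python3 - <<'E'
from workcell import ctrl
import cv2
for n in("side","top"):
    cv2.imwrite(f"pics/{n}0.png",ctrl.snapshot(n)); p=ctrl.camera_params(n); print(n,p)
print(ctrl.get_obs(),ctrl.grip_depth)
E
```

```text
side {'mtx': array([[393.1327842 ,   0.        , 282.03187171],
       [  0.        , 393.1327842 , 208.8885868 ],
       [  0.        ,   0.        ,   1.        ]]), 'R': array([[-0.90315779, -0.42895332, -0.01746612],
       [-0.31482067,  0.68941582, -0.65237548],
       [ 0.29188005, -0.5836993 , -0.75769464]]), 't': array([529.16170447, 215.31303231, 850.94994546])}
top {'mtx': array([[530.07728961,   0.        , 281.09893981],
       [  0.        , 530.07728961, 202.91503894],
       [  0.        ,   0.        ,   1.        ]]), 'R': array([[ 0.01157583, -0.99989279, -0.00896744],
       [-0.99360805, -0.01049506, -0.11239612],
       [ 0.11228996,  0.0102112 , -0.99362302]]), 't': array([  53.39882575,  562.21426613, 1216.82432509])}
{'time_s': 0.1, 'qpos': array([-1.47811940e+00,  1.58975578e-01,  1.59810268e+00, -3.75471360e-05,
        1.38619870e+00, -2.10100992e-01]), 'joint_velocities': array([ 0.00027387, -0.00245474, -0.00463038,  0.00080943, -0.00175977,
       -0.00050766]), 'joint_efforts': array([ 5.02707576e-05, -3.86504281e+01, -3.22960031e+01,  7.04230391e-02,
        3.39261373e-02, -4.00942520e-05]), 'tcp_pos': array([ 171.36343954, -548.27711331,  213.72506766]), 'orientation': array([ 9.88561688e-01,  1.50814721e-01,  3.09960617e-05, -8.41782216e-04]), 'contact_force': array([-0.1015587 ,  0.07885819, -0.48309556]), 'moment': array([-0.0050151 ,  0.02664143, -0.0165883 ]), 'gripper_width': 92.329251493876} -18.700000000000003
```

View pics/side0.png

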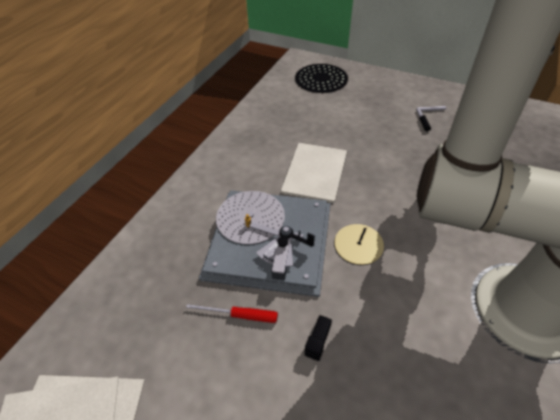

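View pics/top0.png

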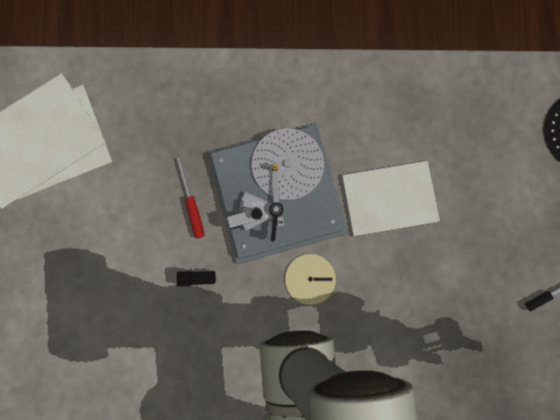

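The top view shows the stand (about 210-345, 125-262 px), with its disc at (287,163), the hub near (276,210) and the black lever towards the robot. I'll zoom in on both views.

Run:
```python
import cv2
a=cv2.imread("pics/top0.png")[115:270,200:355]; cv2.imwrite("pics/topz.png",cv2.resize(a,(595,595),interpolation=cv2.INTER_CUBIC)); print(595/155)
a=cv2.imread("pics/side0.png")[185:295,200:335]; cv2.imwrite("pics/sidez.png",cv2.resize(a,None,fx=5,fy=5,interpolation=cv2.INTER_CUBIC))
```

```text
3.838709677419355
```

View pics/topz.png

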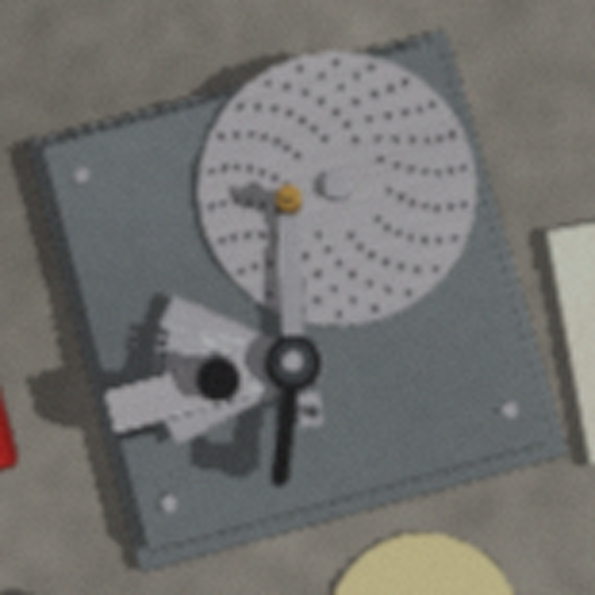

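View pics/sidez.png

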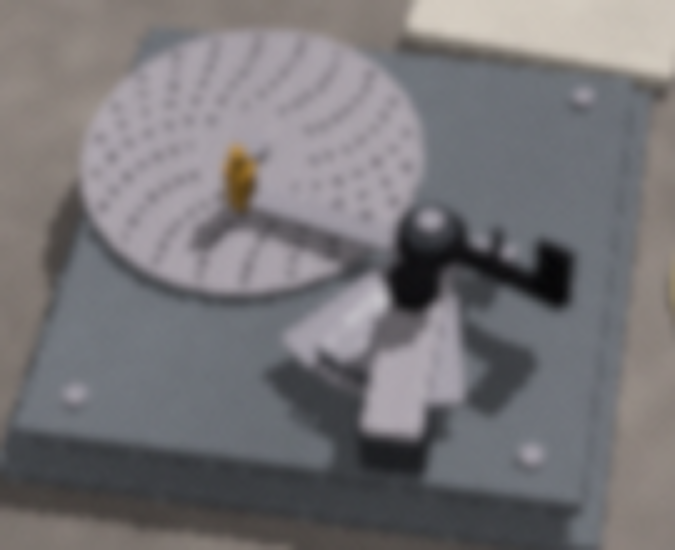

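```bash
cat > h.py <<'E'
import numpy as np,cv2
from workcell import ctrl
from scipy.optimize import least_squares
P={n:ctrl.camera_params(n) for n in("side","top")}
def proj(n,X):
    p=P[n]; c=np.atleast_2d(X)@p["R"].T+p["t"]; q=c@p["mtx"].T; return q[:,:2]/q[:,2:]
def back(n,uv,z):
    p=P[n]; d=p["R"].T@np.linalg.solve(p["mtx"],np.r_[uv,1]); o=-p["R"].T@p["t"]; return o+d*(z-o[2])/d[2]
def tz(u,v,s=595/155,o=(200,115)): return np.array([(u+.5)/s-.5+o[0],(v+.5)/s-.5+o[1]])
def sz(u,v): return tz(u,v,5,(200,185))
E
python3 - <<'E'
from h import *
pts=[("hub",(0,0,69),tz(292,362),sz(432,222)),("lock",(0,45,88),tz(217,379),sz(413,268)),("disc",(100,-55,38),tz(336,188),sz(254,162)),("block",(0,102,65),tz(120,408),None)]
for n,l,a,b in pts+[("noz",(0,0,78),tz(288,198),sz(240,152)),("tab",(0,0,94),tz(283,478),sz(553,248))]:
    print(n,back("top",a,l[2]).round(1),None if b is None else back("side",b,l[2]).round(1))
for views in("top","side","both"):
  def f(p):
    c,s=np.cos(p[2]),np.sin(p[2]);r=[]
    for n,l,a,b in pts:
        X=np.array([p[0]+c*l[0]-s*l[1],p[1]+s*l[0]+c*l[1],l[2]])
        if views!="side" : r+=list(proj("top",X)[0]-a)
        if b is not None and views!="top": r+=list(proj("side",X)[0]-b)
    return r
  q=least_squares(f,[600,0,.2]);print(views,q.x[:2].round(1),np.degrees(q.x[2]).round(2),np.round(q.fun,1))
E
```

```text
hub [543.4  71.4  69. ] [541.8  68.4  69. ]
lock [531.1 114.8  88. ] [532.1 108.7  88. ]
disc [654.6  46.3  38. ] [649.2  49.5  38. ]
block [515.2 173.6  65. ] None
noz [640.7  74.9  78. ] [639.6  74.7  78. ]
tab [473.4  75.2  94. ] [478.3  76.7  94. ]
top [543.1  72.7] 15.53 [-0.5  0.1 -0.6 -0.  -0.1  0.1  1.2 -0.2]
side [542.1  68.4] 17.3 [-0.1 -0.   0.9  1.4 -0.9 -1.7]
both [542.6  71.4] 15.83 [ 0.   0.4 -0.8  0.8  0.   0.3 -0.4  2.2  0.3  0.3 -0.9 -1.6  1.8  0.2]
```

From the fits, the stand origin is near (543,72) with yaw about 15.5°. The tab is near (478,75.5), and the lever's x axis points about -3° in world. I'll move above the +y side of the tab with the jaws shut.

Emit:
servo_tool --pt "0.018 0.0393 0" --pt "0.018 0.0393 0" --pt "0.018 0.0393 0" --pt "0.018 0.0393 0" --pt "0.018 0.0393 0" --pt "0.018 0.0393 0" --pt "0.018 0.0393 0" --pt "0.018 0.0393 0" --pt "0.018 0.0393 0" --pt "0.018 0.0393 0" --pt "0.018 0.0393 0" --pt "0.018 0.0393 0" --pt "0.018 0.0393 0" --pt "0.018 0.0393 0" --pt "0.018 0.0393 0" --pt "0.018 0.0393 0" --pt "0.018 0.0393 0" --pt "0 0 0" --pt "0 0 0" --pt "0 0 0" --yaw '[-1.2,-1.2,-1.2,-1.2,-1.2,-1.2,-1.2,-1.2,-1.2,-1.2,-1.2,-1.2,-1.2,-1.2,-1.2,-1.2,-1.2,0,0,0]' --jaw '[0,0,0,0,0,0,0,0,0,0,0,0,0,0,0,0,0,0,0,0]'

```text
time_s: 2.1
tcp_pos: [477.0, 118.5, 214.3]
orientation: [1.0, -0.027, -0.0, 0.0]
contact_force: [-0.1, -0.3, 0.9]
gripper_width: 0.7
```

Emit:
servo_tool --pt "0 0 -0.02" --pt "0 0 -0.02" --pt "0 0 -0.02" --pt "0 0 -0.02" --pt "0 0 -0.02" --pt "0 0 0" --pt "0 0 0" --yaw '[0,0,0,0,0,0,0]' --jaw '[0,0,0,0,0,0,0]'

```text
time_s: 2.8
tcp_pos: [477.3, 118.4, 115.0]
orientation: [1.0, -0.027, -0.0, 0.0]
contact_force: [0.1, 0.2, 1.0]
gripper_width: 0.6
```

```bash
cat >> h.py <<'E'
def shot(tag):
    t=ctrl.snapshot("top");s=ctrl.snapshot("side")
    cv2.imwrite(f"pics/{tag}.top.png",t);cv2.imwrite(f"pics/{tag}.side.png",s)
    f=lambda i:cv2.resize(i[185:295,200:335],None,fx=4.5,fy=4.5,interpolation=cv2.INTER_CUBIC)
    g=cv2.resize(t[115:270,200:355],None,fx=3.6,fy=3.6,interpolation=cv2.INTER_CUBIC)
    cv2.imwrite(f"pics/{tag}.t.png",g);cv2.imwrite(f"pics/{tag}.s.png",f(s))
    return t,s
def nozzle(t,s):
    out=[]
    for im in(t[140:190,250:310],s[195:240,225:275]):
        b,g,r=[c.astype(float) for c in cv2.split(im)]
        w=np.clip(r-b-35,0,None); o=(250,140) if im.shape[1]==60 else (225,195)
        yy,xx=np.mgrid[:w.shape[0],:w.shape[1]]
        out+=[round((w*xx).sum()/w.sum()+o[0],2),round((w*yy).sum()/w.sum()+o[1],2),int((w>0).sum())]
    return out
E
python3 - <<'E'
from h import *
print(nozzle(cv2.imread("pics/top0.png"),cv2.imread("pics/side0.png")))
print(nozzle(*shot("a"))); print(ctrl.get_obs()["tcp_pos"])
E
```

```text
[np.float64(274.75), np.float64(166.12), 37, np.float64(247.45), np.float64(219.11), 59]
[np.float64(274.76), np.float64(166.07), 36, np.float64(247.45), np.float64(219.12), 59]
[478.38867895 118.72559029 116.05033685]
```

View pics/a.s.png

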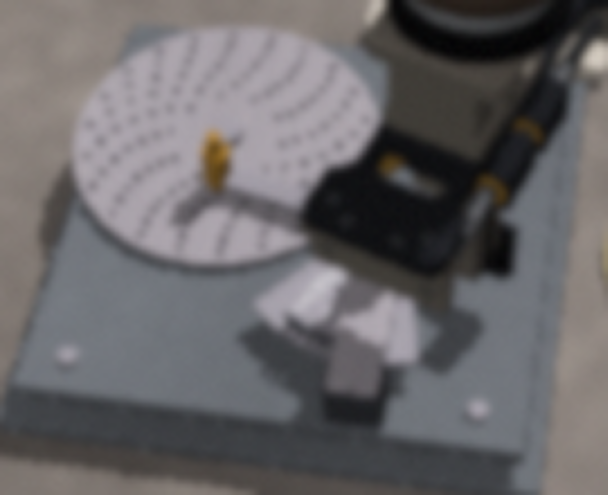

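View pics/a.t.png

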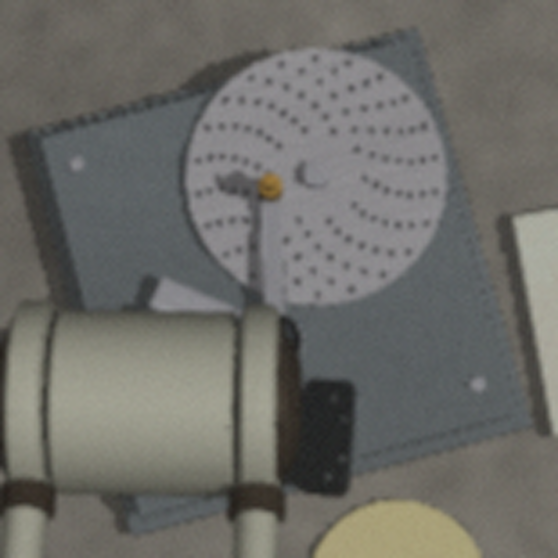

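The nozzle stays visible in both views (top px 274.8,166.1; side 247.4,219.1), so I can track clicks with it. Next I descend beside the tab.

Emit:
servo_tool --pt "0 0 -0.013" --pt "0 0 -0.013" --pt "0 0 -0.013" --pt "0 0 0" --pt "0 0 0" --pt "0 0 0" --yaw '[0,0,0,0,0,0]' --jaw '[0,0,0,0,0,0]'

```text
time_s: 3.5
tcp_pos: [477.8, 119.3, 75.9]
orientation: [1.0, -0.027, 0.0, -0.0]
contact_force: [-0.0, 0.7, -0.1]
gripper_width: 0.8
```

Run:
```python
from h import *
print(nozzle(*shot("b"))); o=ctrl.get_obs();print(o["tcp_pos"],o["contact_force"],o["moment"])
i=cv2.imread("pics/b.side.png")[215:275,250:330];cv2.imwrite("pics/b.z.png",cv2.resize(i,None,fx=9,fy=9,interpolation=cv2.INTER_CUBIC))
for a in[(478,118.5,75),(478,100.5,75),(488,100.5,75),(468,100.5,75),(478,75.5,94),(478,78.5,94)]:print(a,proj("side",a))
```

```text
[np.float64(274.77), np.float64(166.09), 36, np.float64(247.46), np.float64(219.13), 59]
[477.97032961 119.31418543  76.1540453 ] [ 0.0206753  -0.11183934  0.62486137] [ 0.02809027  0.04409178 -0.03423091]
(478, 118.5, 75) [[302.63792479 253.27207274]]
(478, 100.5, 75) [[305.8596471  247.16348062]]
(488, 100.5, 75) [[301.73598389 245.62642368]]
(468, 100.5, 75) [[310.01091422 248.71082667]]
(478, 75.5, 94) [[310.52242308 233.84473648]]
(478, 78.5, 94) [[310.00032086 234.82569836]]
```

View pics/b.z.png

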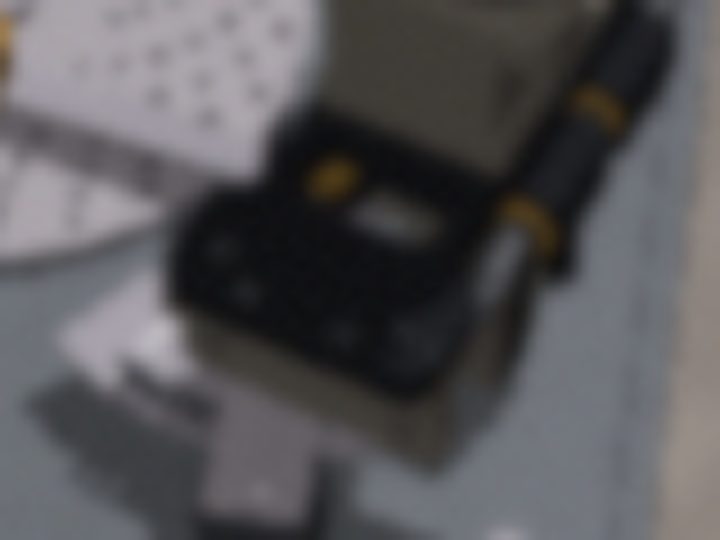

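Emit:
servo_tool --pt "0 -0.003 0" --pt "0 -0.003 0" --pt "0 -0.003 0" --pt "0 -0.003 0" --pt "0 -0.003 0" --pt "0 -0.003 0" --pt "0 -0.003 0" --pt "0 0 0" --pt "0 0 0" --yaw '[0,0,0,0,0,0,0,0,0]' --jaw '[0,0,0,0,0,0,0,0,0]'

```text
time_s: 4.5
tcp_pos: [477.4, 98.2, 75.6]
orientation: [1.0, -0.027, -0.0, -0.0]
contact_force: [0.1, 0.6, 0.5]
gripper_width: 0.4
```

Run:
```python
from h import *
o=ctrl.get_obs();print(o["tcp_pos"],o["contact_force"],o["moment"])
p=np.array([543,72.]);r=np.array([478,98.])-p
from math import*
prev=None
for s in range(0,61,2):
    a=s/65;q=p+np.array([[cos(a),-sin(a)],[sin(a),cos(a)]])@r
    print(s,round(degrees(a),1),q.round(1),None if prev is None else ((q-prev)/2).round(3)); prev=q
```

```text
[477.44257049  98.23448141  75.60441066] [0.14306137 0.63602522 0.49027942] [ 0.00054594 -0.01107027  0.04234104]
0 0.0 [478.  98.] None
2 1.8 [477.2  96. ] [-0.385 -1.006]
4 3.5 [476.5  94. ] [-0.353 -1.017]
6 5.3 [475.9  91.9] [-0.322 -1.028]
8 7.1 [475.3  89.8] [-0.29  -1.037]
10 8.8 [474.8  87.7] [-0.258 -1.046]
12 10.6 [474.3  85.6] [-0.226 -1.053]
14 12.3 [473.9  83.5] [-0.193 -1.059]
16 14.1 [473.6  81.4] [-0.161 -1.065]
18 15.9 [473.4  79.2] [-0.128 -1.069]
20 17.6 [473.2  77.1] [-0.095 -1.073]
22 19.4 [473.1  74.9] [-0.062 -1.075]
24 21.2 [473.   72.8] [-0.029 -1.077]
26 22.9 [473.   70.6] [ 0.004 -1.077]
28 24.7 [473.1  68.5] [ 0.038 -1.076]
30 26.4 [473.2  66.3] [ 0.071 -1.075]
32 28.2 [473.4  64.2] [ 0.104 -1.072]
34 30.0 [473.7  62.1] [ 0.137 -1.068]
36 31.7 [474.   59.9] [ 0.169 -1.064]
38 33.5 [474.4  57.8] [ 0.202 -1.058]
40 35.3 [474.9  55.7] [ 0.234 -1.051]
42 37.0 [475.4  53.6] [ 0.267 -1.043]
44 38.8 [476.   51.6] [ 0.299 -1.035]
46 40.5 [476.7  49.5] [ 0.33  -1.025]
48 42.3 [477.4  47.5] [ 0.362 -1.014]
50 44.1 [478.2  45.5] [ 0.393 -1.003]
52 45.8 [479.1  43.5] [ 0.423 -0.99 ]
54 47.6 [480.   41.5] [ 0.454 -0.977]
56 49.4 [480.9  39.6] [ 0.484 -0.962]
58 51.1 [482.   37.7] [ 0.513 -0.947]
60 52.9 [483.   35.9] [ 0.542 -0.931]
```

Emit:
servo_tool --pt "-0.0004 -0.001 0" --pt "-0.0004 -0.001 0" --pt "-0.0004 -0.001 0" --pt "-0.0003 -0.001 0" --pt "-0.0003 -0.001 0" --pt "-0.0003 -0.001 0" --pt "-0.0003 -0.001 0" --pt "-0.0003 -0.001 0" --pt "0 0 0" --yaw '[0.9,0.9,0.9,0.9,0.9,0.9,0.9,0.8,0]' --jaw '[0,0,0,0,0,0,0,0,0]'

```text
time_s: 5.4
tcp_pos: [474.7, 90.1, 75.6]
orientation: [0.999, 0.035, -0.0, 0.0]
contact_force: [0.4, 0.5, 0.2]
gripper_width: 0.1
```

Emit:
servo_tool --pt "-0.0003 -0.001 0" --pt "-0.0003 -0.001 0" --pt "0 0 0" --yaw '[0.9,0.9,0]' --jaw '[0,0,0]'

```text
time_s: 5.7
tcp_pos: [474.1, 88.2, 75.6]
orientation: [0.999, 0.051, 0.0, 0.0]
contact_force: [0.4, -0.1, 0.3]
gripper_width: 0.5
```

Run:
```python
from h import *
print(nozzle(*shot("c"))); o=ctrl.get_obs();print(o["tcp_pos"],o["contact_force"],o["moment"])
```

```text
[np.float64(274.76), np.float64(166.11), 36, np.float64(247.45), np.float64(219.12), 59]
[474.21179633  88.19792268  75.64108847] [ 0.11781901 -0.1147153   0.08766197] [ 0.11594286 -0.0108383   0.0226406 ]
```

View pics/c.s.png

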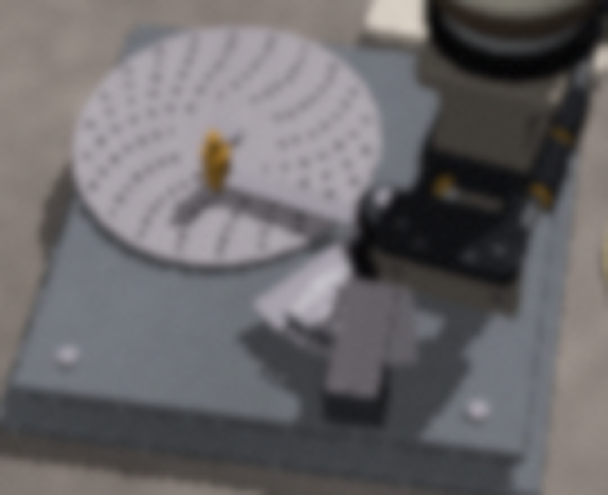

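Emit:
servo_tool --pt "-0.0002 -0.00105 0" --pt "-0.0002 -0.00105 0" --pt "-0.0002 -0.00105 0" --pt "0 0 0" --yaw '[0.9,0.9,0.9,0]' --jaw '[0,0,0,0]'

```text
time_s: 6.2
tcp_pos: [473.5, 85.0, 75.6]
orientation: [0.997, 0.075, -0.0, 0.0]
contact_force: [-0.0, -0.5, 1.1]
gripper_width: 0.4
```

Emit:
servo_tool --pt "-0.0002 -0.00105 0" --pt "-0.0002 -0.00105 0" --pt "-0.0002 -0.00105 0" --pt "0 0 0" --yaw '[0.9,0.9,0.9,0]' --jaw '[0,0,0,0]'

```text
time_s: 6.6
tcp_pos: [472.9, 81.8, 75.6]
orientation: [0.995, 0.098, 0.0, 0.0]
contact_force: [0.8, 0.7, -0.7]
gripper_width: 0.7
```

Emit:
servo_tool --pt "-0.0001 -0.00107 0" --pt "-0.0001 -0.00107 0" --pt "-0.0001 -0.00107 0" --pt "0 0 0" --yaw '[0.9,0.9,0.9,0]' --jaw '[0,0,0,0]'

```text
time_s: 7.0
tcp_pos: [472.7, 78.6, 75.6]
orientation: [0.993, 0.122, 0.0, 0.0]
contact_force: [-0.3, 0.1, -0.5]
gripper_width: 0.1
```

Run:
```python
from h import *
print(nozzle(*shot("d"))); o=ctrl.get_obs();print(o["tcp_pos"],o["contact_force"],o["moment"])
```

```text
[np.float64(274.76), np.float64(166.11), 37, np.float64(247.45), np.float64(219.13), 59]
[472.7132673   78.69584599  75.63973753] [ 0.49151392 -0.08076608 -0.23429742] [0.05160532 0.01350082 0.02639073]
```

View pics/d.s.png

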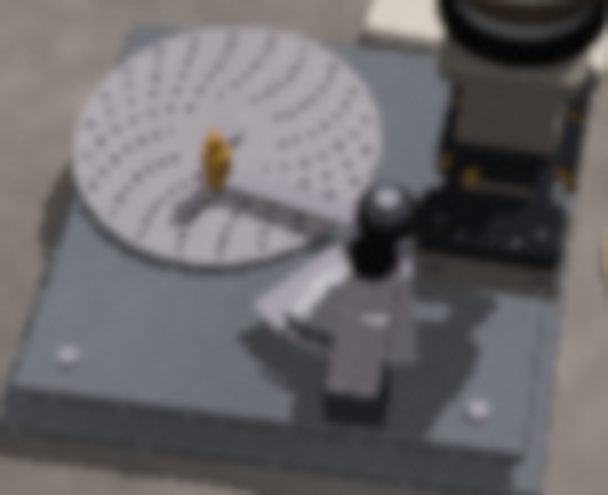

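Emit:
servo_tool --pt "-0.0001 -0.00107 0" --pt "-0.0001 -0.00107 0" --pt "-0.0001 -0.00107 0" --pt "0 0 0" --yaw '[0.9,0.9,0.9,0]' --jaw '[0,0,0,0]'

```text
time_s: 7.5
tcp_pos: [472.3, 75.8, 75.6]
orientation: [0.989, 0.145, 0.0, -0.0]
contact_force: [0.4, 1.7, -0.4]
gripper_width: 0.3
```

Emit:
servo_tool --pt "0 -0.0005 0" --pt "0 -0.0006 0" --pt "0 0 0" --pt "0 0 0" --yaw '[0.5,0.4,0,0]' --jaw '[0,0,0,0]'

```text
time_s: 7.9
tcp_pos: [472.2, 74.8, 75.5]
orientation: [0.988, 0.153, -0.0, -0.0]
contact_force: [0.0, 4.2, 0.7]
gripper_width: 0.2
```

Run:
```python
from h import *
print(nozzle(*shot("e"))); o=ctrl.get_obs();print(o["tcp_pos"],o["contact_force"],o["moment"])
```

```text
[np.float64(274.54), np.float64(166.12), 36, np.float64(247.38), np.float64(219.36), 60]
[472.20931692  74.70164589  75.55491535] [-0.25666098  4.56371931  0.65577666] [ 0.84416504  0.16390869 -0.08161596]
```

Force is 4.4 N and the nozzle has just started to move, so the dog is engaged.

Emit:
servo_tool --pt "0 -0.0005 0" --pt "0 -0.0006 0" --pt "0 0 0" --pt "0 0 0" --yaw '[0.5,0.4,0,0]' --jaw '[0,0,0,0]'

```text
time_s: 8.4
tcp_pos: [472.1, 73.9, 75.5]
orientation: [0.987, 0.16, -0.0, -0.001]
contact_force: [-1.0, 5.7, 0.6]
gripper_width: 0.2
```

Run:
```python
from h import *
print(nozzle(*shot("f"))); o=ctrl.get_obs();print(o["tcp_pos"],o["contact_force"],o["moment"])
```

```text
[np.float64(274.3), np.float64(166.12), 38, np.float64(247.27), np.float64(219.45), 63]
[472.10368725  73.88590698  75.53611415] [-0.95578941  5.8751755   0.8079359 ] [ 1.06296403  0.18253475 -0.05365501]
```

Emit:
servo_tool --pt "0 -0.0005 0" --pt "0 -0.0006 0" --pt "0 0 0" --pt "0 0 0" --yaw '[0.5,0.4,0,0]' --jaw '[0,0,0,0]'

```text
time_s: 8.9
tcp_pos: [472.5, 71.6, 75.6]
orientation: [0.986, 0.168, 0.0, 0.001]
contact_force: [-0.8, -0.1, -0.2]
gripper_width: 0.3
```

Run:
```python
from h import *
print(nozzle(*shot("g"))); o=ctrl.get_obs();print(o["tcp_pos"],o["contact_force"],o["moment"])
```

```text
[np.float64(271.32), np.float64(166.31), 37, np.float64(246.18), np.float64(221.41), 63]
[472.58612151  71.80425006  75.68590726] [-0.31126128 -0.82656516 -0.28582107] [-0.02545642 -0.01577376  0.01670494]
```

First click done: the nozzle moved 3.44 px in the top view (one click is about 3.4 px) and the force dropped to 0. I'll rest, then push for the second.

Emit:
servo_tool --pt "0 0 0" --pt "0 0 0" --pt "0 0 0" --pt "0 0 0" --pt "0 0 0" --yaw '[0,0,0,0,0]' --jaw '[0,0,0,0,0]'

```text
time_s: 9.5
tcp_pos: [472.3, 72.3, 75.6]
orientation: [0.986, 0.168, -0.0, 0.0]
contact_force: [0.3, 0.0, 0.7]
gripper_width: 0.2
```

Emit:
servo_tool --pt "0 -0.0005 0" --pt "0 -0.0006 0" --pt "0 -0.0005 0" --pt "0 -0.0006 0" --pt "0 -0.0005 0" --pt "0 -0.0006 0" --pt "0 0 0" --pt "0 0 0" --yaw '[0.5,0.4,0.5,0.4,0.5,0.4,0,0]' --jaw '[0,0,0,0,0,0,0,0]'

```text
time_s: 10.3
tcp_pos: [472.2, 69.3, 75.5]
orientation: [0.982, 0.191, -0.0, -0.0]
contact_force: [-0.6, 5.1, -0.1]
gripper_width: 0.6
```

Run:
```python
from h import *
print(nozzle(*shot("h"))); o=ctrl.get_obs();print(o["tcp_pos"],o["contact_force"],o["moment"])
```

```text
[np.float64(271.17), np.float64(166.41), 38, np.float64(246.04), np.float64(221.64), 62]
[472.20957346  69.2063046   75.53944241] [ 0.39250875  5.27844864 -0.28062534] [0.80591523 0.04560837 0.01410347]
```

Emit:
servo_tool --pt "0 -0.0005 0" --pt "0.0001 -0.0006 0" --pt "0 0 0" --pt "0 0 0" --yaw '[0.5,0.4,0,0]' --jaw '[0,0,0,0]'

```text
time_s: 10.8
tcp_pos: [472.2, 68.4, 75.5]
orientation: [0.98, 0.199, -0.0, -0.001]
contact_force: [-0.3, 6.7, 0.4]
gripper_width: 0.0
```

Run:
```python
from h import *
print(nozzle(*shot("i"))); o=ctrl.get_obs();print(o["tcp_pos"],o["contact_force"],o["moment"])
```

```text
[np.float64(270.99), np.float64(166.39), 39, np.float64(246.04), np.float64(221.7), 62]
[472.17643523  68.39249701  75.52573944] [-0.97098124  6.16983899  0.06873553] [1.05206522 0.13849725 0.02543733]
```

Emit:
servo_tool --pt "0 -0.0005 0" --pt "0.0001 -0.0006 0" --pt "0 0 0" --pt "0 0 0" --yaw '[0.5,0.4,0,0]' --jaw '[0,0,0,0]'

```text
time_s: 11.3
tcp_pos: [472.7, 66.1, 75.7]
orientation: [0.978, 0.207, 0.0, 0.001]
contact_force: [-0.0, 0.1, -0.3]
gripper_width: 0.4
```

Run:
```python
from h import *
print(nozzle(*shot("j"))); o=ctrl.get_obs();print(o["tcp_pos"],o["contact_force"],o["moment"])
```

```text
[np.float64(267.97), np.float64(166.96), 41, np.float64(245.08), np.float64(223.99), 63]
[472.74234445  66.27360387  75.69488537] [ 0.55430419 -0.01151286  0.1557093 ] [0.06721306 0.03278101 0.01542781]
```

Second click done: the nozzle has moved 6.8 px in total and the force is back to 0. I'll rest, then go for the third.

Emit:
servo_tool --pt "0 0 0" --pt "0 0 0" --pt "0 0 0" --pt "0 0 0" --pt "0 0 0" --yaw '[0,0,0,0,0]' --jaw '[0,0,0,0,0]'

```text
time_s: 11.9
tcp_pos: [472.6, 66.7, 75.6]
orientation: [0.978, 0.207, 0.0, 0.0]
contact_force: [-0.6, -0.4, -0.2]
gripper_width: 0.3
```

Emit:
servo_tool --pt "0 -0.0005 0" --pt "0.0001 -0.0006 0" --pt "0 -0.0005 0" --pt "0.0001 -0.0006 0" --pt "0 -0.0005 0" --pt "0.0001 -0.0006 0" --pt "0 0 0" --pt "0 0 0" --yaw '[0.5,0.4,0.5,0.4,0.5,0.4,0,0]' --jaw '[0,0,0,0,0,0,0,0]'

```text
time_s: 12.7
tcp_pos: [472.6, 63.8, 75.5]
orientation: [0.973, 0.23, -0.0, -0.0]
contact_force: [-1.6, 3.8, 0.4]
gripper_width: 0.1
```

Run:
```python
from h import *
print(nozzle(*shot("k"))); o=ctrl.get_obs();print(o["tcp_pos"],o["contact_force"],o["moment"])
```

```text
[np.float64(267.69), np.float64(166.94), 39, np.float64(244.95), np.float64(224.09), 67]
[472.66763445  63.71090844  75.52502293] [-1.35274862  5.20048113  1.11947223] [ 0.81736231  0.18624384 -0.06094252]
```

Emit:
servo_tool --pt "0 -0.0005 0" --pt "0.0001 -0.0006 0" --pt "0 0 0" --pt "0 0 0" --yaw '[0.5,0.4,0,0]' --jaw '[0,0,0,0]'

```text
time_s: 13.2
tcp_pos: [472.6, 62.9, 75.5]
orientation: [0.971, 0.237, -0.0, -0.001]
contact_force: [-2.1, 5.9, 0.7]
gripper_width: 0.2
```

Run:
```python
from h import *
print(nozzle(*shot("l"))); o=ctrl.get_obs();print(o["tcp_pos"],o["contact_force"],o["moment"])
```

```text
[np.float64(267.61), np.float64(166.94), 38, np.float64(244.93), np.float64(224.48), 61]
[472.64498989  62.87955641  75.49087069] [-0.54079338  6.81642501  0.72675306] [ 1.04772172  0.20016956 -0.04356562]
```

Emit:
servo_tool --pt "0.0001 -0.0005 0" --pt "0.0001 -0.0006 0" --pt "0 0 0" --pt "0 0 0" --yaw '[0.5,0.4,0,0]' --jaw '[0,0,0,0]'

```text
time_s: 13.7
tcp_pos: [473.4, 60.6, 75.7]
orientation: [0.97, 0.245, 0.0, 0.001]
contact_force: [0.0, 1.0, -0.5]
gripper_width: 0.3
```

Run:
```python
from h import *
print(nozzle(*shot("m"))); o=ctrl.get_obs();print(o["tcp_pos"],o["contact_force"],o["moment"])
```

```text
[np.float64(264.7), np.float64(167.66), 37, np.float64(244.22), np.float64(226.68), 62]
[473.4033203   60.79749221  75.69891299] [-0.02323592 -0.6480072  -0.10091014] [ 0.00154573  0.04612794 -0.04859086]
```

Third click done: 10.06 px in total against about 10.2 expected. I'll rest, back off along the tab normal and lift.

Emit:
servo_tool --pt "0 0 0" --pt "0 0 0" --pt "0 0 0" --pt "0 0 0" --pt "-0.001 0.002 0" --pt "-0.001 0.002 0" --pt "-0.002 0.003 0" --pt "-0.002 0.004 0" --pt "0 0 0.02" --pt "0 0 0.02" --pt "0 0 0.02" --pt "-0.02 -0.02 0.04" --pt "-0.02 -0.04 0.04" --pt "-0.02 -0.04 0.0" --pt "-0.02 -0.04 0.0" --pt "0 -0.04 0" --pt "0 -0.04 0" --pt "0 0 0" --yaw '[0,0,0,0,0,0,0,0,0,0,0,0,0,0,0,0,0,0]' --jaw '[0,0,0,0,0,0,0,0,0,0,0,0,0,0,0,0,0,0]'

```text
time_s: 15.6
tcp_pos: [390.1, -144.5, 209.2]
orientation: [0.97, 0.242, -0.0, 0.001]
contact_force: [0.6, -0.9, 0.4]
gripper_width: 0.5
```

Run:
```python
from h import *
print(nozzle(*shot("n"))); o=ctrl.get_obs();print(o["tcp_pos"],o["contact_force"],o["moment"])
i=cv2.imread("pics/n.top.png")[175:255,215:315];cv2.imwrite("pics/n.z.png",cv2.resize(i,None,fx=7,fy=7,interpolation=cv2.INTER_CUBIC))
i=cv2.imread("pics/n.side.png")[215:275,250:330];cv2.imwrite("pics/n.zs.png",cv2.resize(i,None,fx=9,fy=9,interpolation=cv2.INTER_CUBIC))
```

```text
[np.float64(264.7), np.float64(167.66), 37, np.float64(244.22), np.float64(226.67), 62]
[ 390.2735169  -141.11084085  208.79769447] [-0.2078867  -0.56179324 -0.10586621] [ 0.02399462 -0.01509376  0.02255171]
```

View pics/n.z.png

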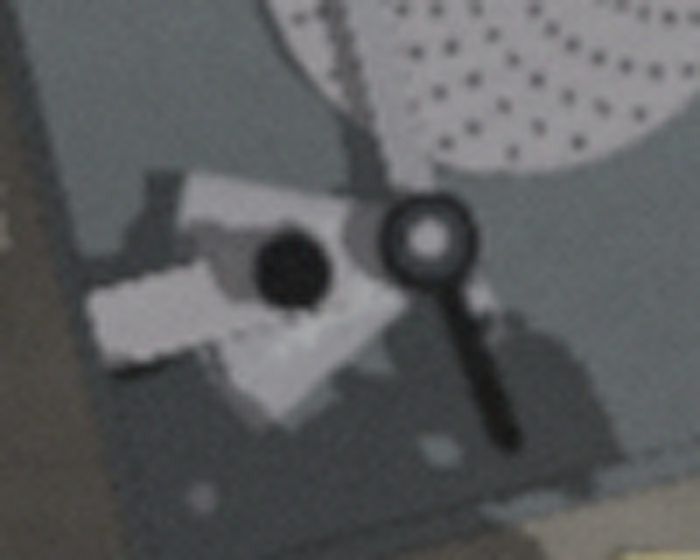

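View pics/n.zs.png

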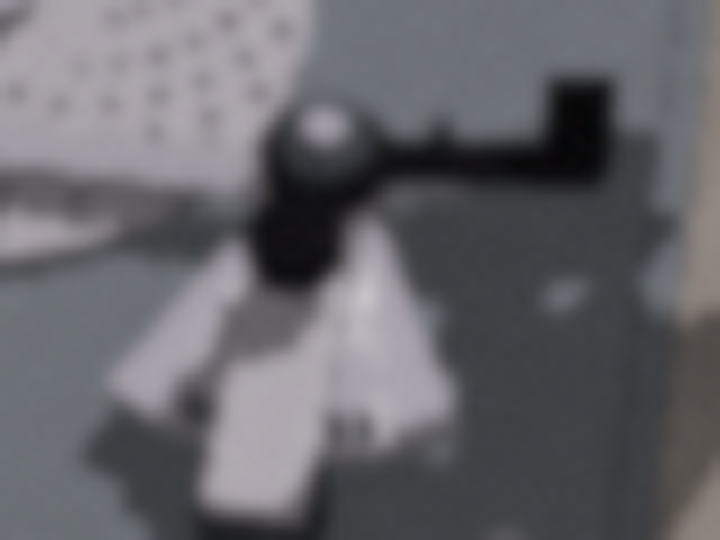

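Run:
```python
from h import *
a=tz(293,270,7,(215,175)); print(a,back("top",a,88),back("top",a,84))
b=tz(297,232,9,(250,215)); print(b,back("side",b,84))
# nozzle displacement
t0=back("top",(274.76,166.1),76);t1=back("top",(264.7,167.66),76);print(np.linalg.norm(t1-t0))
s0=back("side",(247.45,219.12),72);s1=back("side",(244.22,226.67),72);print(np.linalg.norm(s1-s0))
print(ctrl.get_obs()["tcp_pos"])
```

```text
[256.42857143 213.14285714] [531.55724308 114.17019565  88.        ] [531.92928234 114.3974259   84.        ]
[282.55555556 240.33333333] [530.22745624 111.07724962  84.        ]
23.313526738501498
23.555427356512883
[ 390.2735169  -141.11084085  208.79769447]
```

The nozzle displacement measures 23.3 mm (top) and 23.6 mm (side), which is three clicks. Next I go over the lock at about (531,113.5).

Emit:
servo_tool --pt "0.0176 0.0318 0" --pt "0.0176 0.0318 0" --pt "0.0176 0.0318 0" --pt "0.0176 0.0318 0" --pt "0.0176 0.0318 0" --pt "0.0176 0.0318 0" --pt "0.0176 0.0318 0" --pt "0.0176 0.0318 0" --pt "0 0 0" --pt "0 0 0" --pt "0 0 -0.02" --pt "0 0 -0.02" --pt "0 0 -0.02" --pt "0 0 -0.02" --pt "0 0 -0.02" --pt "0 0 -0.008" --pt "0 0 0" --pt "0 0 0" --pt "0 0 0" --yaw '[0,0,0,0,0,0,0,0,0,0,0,0,0,0,0,0,0,0,0]' --jaw '[0,0,0,0,0,0,0,0,0,0,0,0,0,0,0,0,0,0,0]'

```text
time_s: 17.6
tcp_pos: [532.2, 113.2, 102.3]
orientation: [0.97, 0.245, 0.001, 0.0]
contact_force: [-0.7, 0.3, -0.3]
gripper_width: 0.3
```

Emit:
servo_tool --pt "0 0 -0.003" --pt "0 0 -0.003" --pt "0 0 -0.003" --pt "0 0 -0.002" --pt "0 0 -0.001" --pt "0 0 -0.001" --pt "0 0 -0.001" --pt "0 0 0" --pt "0 0 0" --yaw '[0,0,0,0,0,0,0,0,0]' --jaw '[0,0,0,0,0,0,0,0,0]'

```text
time_s: 18.5
tcp_pos: [531.2, 113.4, 87.1]
orientation: [0.97, 0.245, -0.0, -0.0]
contact_force: [-3.4, 0.9, 3.7]
gripper_width: 0.5
```

Emit:
servo_tool --pt "0 0 -0.001" --pt "0 0 -0.001" --pt "0 0 0" --pt "0 0 0" --yaw '[0,0,0,0]' --jaw '[0,0,0,0]'

```text
time_s: 18.9
tcp_pos: [531.2, 113.3, 84.8]
orientation: [0.97, 0.245, -0.0, -0.0]
contact_force: [-2.5, 0.8, 3.3]
gripper_width: -0.0
```

Emit:
servo_tool --pt "0 0 -0.001" --pt "0 0 -0.001" --pt "0 0 0" --pt "0 0 0" --yaw '[0,0,0,0]' --jaw '[0,0,0,0]'

```text
time_s: 19.3
tcp_pos: [531.3, 113.3, 82.7]
orientation: [0.97, 0.245, 0.0, 0.0]
contact_force: [-1.5, 0.1, 3.0]
gripper_width: 0.5
```

Emit:
servo_tool --pt "0 0 -0.0005" --pt "0 0 -0.0005" --pt "0 0 0" --pt "0 0 0" --yaw '[0,0,0,0]' --jaw '[0,0,0,0]'

```text
time_s: 19.7
tcp_pos: [531.4, 113.3, 82.4]
orientation: [0.97, 0.245, 0.0, 0.0]
contact_force: [-4.3, 1.4, 7.3]
gripper_width: 0.4
```

Emit:
servo_tool --pt "0 0 -0.0005" --pt "0 0 0" --pt "0 0 0" --pt "0 0 0" --yaw '[0,0,0,0]' --jaw '[0,0,0,0]'

```text
time_s: 20.1
tcp_pos: [531.4, 113.4, 82.3]
orientation: [0.97, 0.245, 0.0, 0.0]
contact_force: [-5.5, 0.9, 9.5]
gripper_width: 0.4
```

The cap is on its hard stop: z holds at 82.3 while the force rises to about 11 N. I'll lift straight up and move clear.

Emit:
servo_tool --pt "0 0 0.002" --pt "0 0 0.005" --pt "0 0 0.02" --pt "0 0 0.03" --pt "0 0 0.03" --pt "0 0 0.03" --pt "-0.015 -0.035 0" --pt "-0.015 -0.035 0" --pt "-0.015 -0.035 0" --pt "-0.015 -0.035 0" --pt "-0.015 -0.035 0" --pt "-0.015 -0.035 0" --pt "-0.015 -0.035 0" --pt "0 0 0" --pt "0 0 0" --pt "0 0 0" --yaw '[0,0,0,0,0,0,0,0,0,0,0,0,0,0,0,0]' --jaw '[0,0,0,0,0,0,0,0,0,0,0,0,0,0,0,0]'

```text
time_s: 21.7
tcp_pos: [426.7, -131.0, 198.4]
orientation: [0.969, 0.245, 0.0, -0.0]
contact_force: [0.1, 0.3, -1.3]
gripper_width: 0.5
```

Run:
```python
from h import *
print(nozzle(*shot("o"))); o=ctrl.get_obs();print(o["tcp_pos"],o["contact_force"],o["moment"])
i=cv2.imread("pics/o.side.png")[215:275,250:330];cv2.imwrite("pics/o.zs.png",cv2.resize(i,None,fx=9,fy=9,interpolation=cv2.INTER_CUBIC))
```

```text
[np.float64(264.68), np.float64(167.67), 37, np.float64(244.23), np.float64(226.67), 62]
[ 426.71287521 -130.65612999  198.38095022] [ 0.11925443 -0.33493666 -0.83768975] [-0.06985956  0.02547744  0.01238257]
```

View pics/o.zs.png

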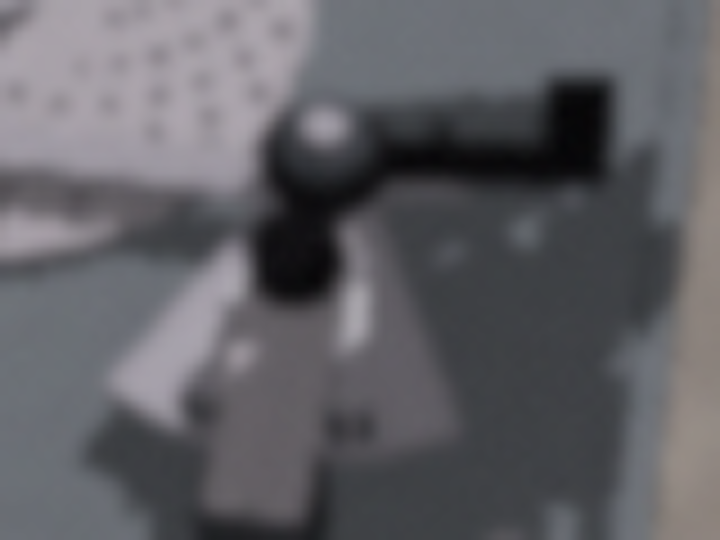

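View pics/o.top.png

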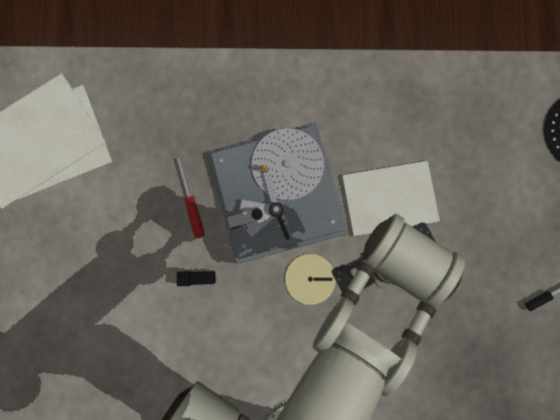

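The cap now sits visibly lower in the side view (its lower edge went from about 288 to 302 in the zoom). The nozzle and the bystanders haven't changed and the arm is clear, so I'm handing in.

```bash
python3 -c "
from workcell import ctrl
print(ctrl.finish_job())"
```

```text
the job is handed in; nothing more can be done
None
```

The nozzle is three clicks outward, the lock cap is down on its stop, and the job is handed in. No verdict was reported.

- **Clicks:** I pushed the tab with the shut fingertips along the lever's arc, one click at a time with a rest of about 0.5 s in each notch. The readings I took peaked at about 7 N; force was only sampled between small steps.
- **Nozzle position:** after the third click the pictures gave 23.3 mm (top) and 23.6 mm (side) from the start, against 23.5 mm wanted. It had not moved after the lock was pressed.
- **Lock:** I pressed the cap until it stopped at about z 82.3 mm with about 11 N (9.5 N down, 5.5 N sideways). The sideways part was unexpected, but total force stayed well under the 22 N limit.
- **End state:** I withdrew the arm clear of everything at about 22 s. The last pictures show the cap lower than before and the things lying around still in place. No check failed. Camera estimates of the stand's position differed between views by a few millimetres, so I relied on touch for contact.

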